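# Fetch the lidded instrument case from behind a basket

## Task

The set in the large wire tray is missing its lidded instrument case, which lies half under the low wire shelf behind one of the two small handled baskets. Lift that basket aside and set it down on the table, draw the case out from under the shelf and lay it gently, flat and lengthwise, on the clear part of the tray's floor beside the clamps, and put the basket back where it stood, turned as it was. Keep case and baskets level, and leave everything else where it is.

Things in the scene. Friction and masses are not known exactly. Their poses are not given: they have to be found in the camera images.
- case_center (a point): The wanted case: plain closed steel box, flat lid with rows of small dark vent holes; 200 (x) x 56 (y) x 38 mm high, smooth upright sides, 0.25 to 0.45 kg, loose. The point is its centre, 19 mm above its underside; x along its length. Starts in the left or right bay, on the table, pointing front to back, its front 70 to 90 mm sticking out before the shelf's front edge.
- mesh_case_center (a point): An open, uncovered wire-mesh case of the same outside size (200 x 56 x 38 mm) holding two clamps, 0.3 kg, in the other bay of the shelf. Not wanted: leave it. The point is its centre, 19 mm above its underside; x along its length.
- basket_a_handle (a point): Small open wire basket filled with nine small steel cups, loose on the table before one bay of the shelf, 5 to 40 mm off the case behind it. Body 90 (x) x 100 (y) x 60 mm high. A rigid wire handle arches over it along y: level 8 mm round top bar, 72 mm long, its axis 120 mm above the underside; contents below 60 mm. 0.35 to 0.65 kg. The point is the middle of the bar. Put aside and back only if before the wanted case.
- basket_b_handle (a point): Small open wire basket filled with small ring-handled clamps, loose on the table before one bay of the shelf, 5 to 40 mm off the case behind it. Body 90 (x) x 100 (y) x 60 mm high. A rigid wire handle arches over it along y: level 8 mm round top bar, 72 mm long, its axis 120 mm above the underside; contents below 60 mm. 0.35 to 0.65 kg. The point is the middle of the bar. Put aside and back only if before the wanted case.
- shelf: Low fixed steel-wire shelf, 160 (x) x 370 mm (y), top 95 mm above the table, 87 mm clear beneath, a leg at each corner. Origin on the table under its middle; its front edge is 80 mm along its -x, towards the robot. Its two bays are centred 70 mm to either side (+y, -y), no wall between. Steel dishes stand on it, up to 150 mm above the table.
- tray_clear (a point): Large open wire set tray, fixed, at the robot's right: 250 (x) x 210 (y) x 50 mm high, 4 mm walls. The point is the middle of the clear part of its floor, on the floor's surface, 5 mm above the table; the clear part is 242 mm along x, the tray's length, by 115 mm along y. On its -y side lie ring-handled clamps up to 18 mm above the table.
- bowl: Steel bowl, 126 mm across, 53 mm high, with a blue plastic cup in it, at the left. Bystander. Origin at the centre of its underside.
- spray: White bottle, 62 mm across, 190 mm high, far left. Bystander. Origin at the centre of its underside.
- clamp: Ring-handled clamp, 170 mm long (x), lying flat on the table at the far left. Bystander. Origin under its middle.
- tape: Roll of paper indicator tape lying flat, 96 mm across, 24 mm high, at the left near the robot. Bystander. Origin at the centre of its underside. The table between it, the bowl and the baskets is free: room to set a basket aside.
- pot: Open steel pot, 84 mm across, 50 mm high, at the right beside the shelf. Bystander. Origin at the centre of its underside.

How it is judged:
By the outcome, as a careful person would: the job done as asked, in the order asked, and still so for the second after the job is handed in, with the robot touching nothing.
It also fails if it takes over 72 s, if anything falls off the work surface, if the arm or the gripper's body presses on something with over 40 N, if the wrist force passes 120 N, or if a joint passes its speed limit or range.

## Robot

A 6-joint arm with a two-finger parallel gripper is mounted at the origin on the work surface. World frame = base frame: x ahead of the robot, y to its left, z up, the work surface at z = 0. Lengths are in m, angles in rad, forces in N, time in s.
With the tool pointing down it reaches from about 0.375 to 0.975 m from the base axis. Payload 3.8 kg.
Tool frame: the origin (TCP) lies midway between the tips of the shut fingers; the grasp point (between the pads) lies 19 mm behind it; z points along the fingers, y is the line along which they close (so a half turn about z gives the same grasp; the last joint's range is limited). The gripper opens to 85 mm and grips with 20 to 120 N. Pads are 22 mm wide; open, the fingers measure 114 mm over their backs; the gripper's body (76 mm by 85 mm) begins 54 mm behind the grasp point. The pads swing forward as they close: fully open they stand 13 mm farther back than shut.
Start: joints at [-1.37, 0.264, 1.604, -0, 1.274, -0.037], TCP at [0.159, -0.656, 0.231] pointing down, gripper open.
Joint ranges: [-2.63, 2.63], [-0.94, 2.18], [0.31, 2.57], [-1.31, 4.45], [0, 2.66], [-2.55, 2.55]. Speed limits (rad/s): [2.57, 2.57, 3.14, 3.14, 3.14, 3.14].

## Interface

Orientations are given as a rotation vector (axis times angle).
In Python, from workcell import sensors, viewer, job gives the robot as it stands.
- The arm moves only by the shell command python3 -m inch 'ROWS' [FORCE]. ROWS is JSON, one flat list of numbers, 7 for each row, row after row: the shift along the tool's x, y, z in mm, then the turn, a rotation vector about the tool's x, y, z in degrees, then the finger opening in mm, from 0 to 85.4. A call has exactly 8 rows; each row shifts and turns the commanded pose from where the row before left it, along the tool's axes as they then stand; what a row does not reach is not made up. A row lasts 1/10 s, in which the tool goes at most 50 mm and 8.59 degrees, less where a joint would pass 70% of its speed; a pose out of reach is approached as far as the arm can. A call is refused whole if a number of a shift passes 50 or a number of a turn 8.59, either way. A call with a gripper value outside its range is refused whole. The fingers move at their own pace and stop on an object; FORCE is the grip in N (left out, the last holds). Time passes only in rows, so rows that do not move let the fingers close, or fill a call up. It gives the time, the measured TCP pose, the force, the opening and the grip force at its end, in the units of the state.
- sensors.read_state(): the state, without advancing time (a new reading comes with each control period).
- viewer.read_camera(name): name is "scene" or "top" or "wrist"; returns the picture (400x640x3 uint8, red, green, blue); there is no depth.
- viewer.camera_params(name): a dict with "K" (3x3 intrinsics, pixels), "world_to_cam" (4x4, takes a point from world to camera coordinates). Camera axes: x right, y down, z forward; pixel columns grow to the right and rows downward; lengths in m; the calibration is good to about 2 mm. A picture is of the moment at which its call begins: read the wrist's pose just before it. camera_params takes no time and is no camera call; for the wrist camera it gives the pose at the moment of the call.
- job.finish_job(): hands the job in; it is judged then, once.
The state is a dict: "time": time; "q": joint angles; "joint_vel": joint speeds; "joint_torque": joint torques, N m; "tool_pos": TCP position; "tcp_rot": TCP orientation; "wrist_force": force on the tool from outside, world axes, zero at the start; "torque": the same for the moment, N m; "width": opening from 0.0 (shut) to 1.0 (fully open); "grip_force": force on a finger pad.
Only numpy, scipy, OpenCV 4.12 (cv2) and the standard library are available. Lean on these libraries where they do the work, as an engineer would, in place of code of your own. Each camera call takes 0.05 s, during which the arm holds its last target. There are 200 camera calls.

## Working session

There is one attempt and no reset: what is moved stays moved. The work goes in short steps, Python scripts to look and compute and a shell command to move; the robot and the scene stay as the last step left them, time stands still between calls to the robot, and variables do not carry over. Pictures are saved under pics/ and viewed, at most 10 in all, crops included, and the job is handed in when it is done.

```bash
ls; mkdir -p pics; python3 - <<'E'
from workcell import sensors, viewer
import cv2
s=sensors.read_state();print(s)
for n in("scene","top"):
    im=viewer.read_camera(n);cv2.imwrite(f"pics/{n}0.png",im[:,:,::-1]);p=viewer.camera_params(n);print(n,p)
E
```

```text
pics
{'time': 0.0, 'q': array([-1.36991903e+00,  2.64727635e-01,  1.60540543e+00, -1.64347044e-06,
        1.27373217e+00, -3.69025826e-02]), 'joint_vel': array([-0.00093851, -0.00068408,  0.00084574, -0.00156113,  0.00079555,
        0.00032289]), 'joint_torque': array([ 1.33258782e-03, -5.15105867e+01, -3.67311680e+01,  3.89891293e-04,
        1.30318818e-02,  1.07144314e-05]), 'tool_pos': array([ 0.15883793, -0.65526568,  0.22996228]), 'tcp_rot': array([-3.11716693e+00, -3.72356607e-01,  2.94595675e-04]), 'wrist_force': array([-0.02041865, -0.46354038, -1.5832189 ]), 'torque': array([ 0.00313428, -0.03217764,  0.00390194]), 'grip_force': 0.0, 'width': 1.0019691916340503}
scene {'K': array([[442.46004614,   0.        , 312.98804625],
       [  0.        , 442.46004614, 197.58970187],
       [  0.        ,   0.        ,   1.        ]]), 'world_to_cam': array([[ 0.65975227,  0.75134184, -0.01457339, -0.39268843],
       [ 0.54751476, -0.49387453, -0.67551132, -0.15493488],
       [-0.51473734,  0.43769097, -0.73720559,  1.68408774],
       [ 0.        ,  0.        ,  0.        ,  1.        ]])}
top {'K': array([[382.99732054,   0.        , 311.8959204 ],
       [  0.        , 382.99732054, 202.23046837],
       [  0.        ,   0.        ,   1.        ]]), 'world_to_cam': array([[ 0.00999513, -0.99945781, -0.03137154,  0.11622741],
       [-0.99134813, -0.00579802, -0.13113076,  0.5330692 ],
       [ 0.13087777,  0.03241079, -0.99086858,  1.08281196],
       [ 0.        ,  0.        ,  0.        ,  1.        ]])}
```

View pics/top0.png

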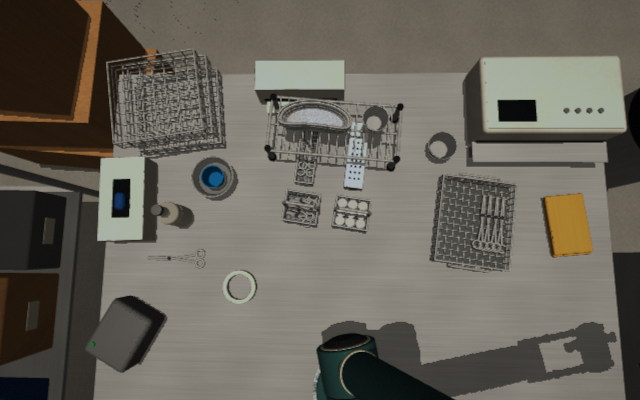

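View pics/scene0.png

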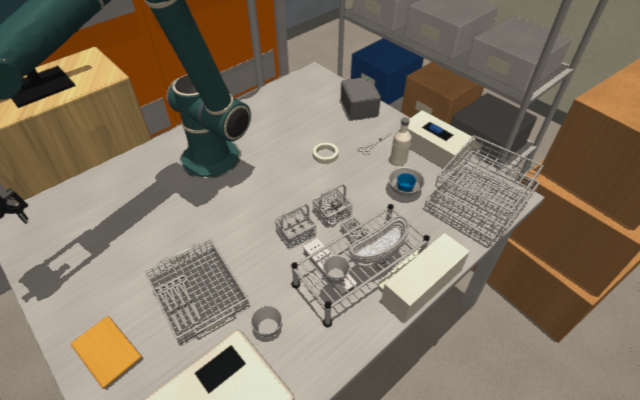

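The top view shows the vented case at about (355,165), in the right bay behind the cup basket (351,213). The tray is at (473,222), with its clamps on the right. I'll enlarge the picture for measuring.

```bash
cat > h.py <<'E'
import numpy as np
from workcell import sensors, viewer
from scipy.spatial.transform import Rotation as R
def unproj(n,uv,z,p=None):
    p=p or viewer.camera_params(n);T=p["world_to_cam"];K=p["K"]
    c=-T[:3,:3].T@T[:3,3]
    d=(T[:3,:3].T@np.linalg.inv(K)@np.c_[np.array(uv,float).reshape(-1,2),np.ones(np.size(uv)//2)].T).T
    return c+d*((z-c[2])/d[:,2])[:,None]
def proj(n,X,p=None):
    p=p or viewer.camera_params(n);X=np.array(X,float).reshape(-1,3)
    q=(X@p["world_to_cam"][:3,:3].T+p["world_to_cam"][:3,3])@p["K"].T
    return q[:,:2]/q[:,2:]
def plan(target,yaw=None):
    """tool-frame shift mm to reach world target; yaw (deg) = wanted direction of tool y mod 180"""
    s=sensors.read_state();M=R.from_rotvec(s["tcp_rot"]).as_matrix()
    print("pos",s["tool_pos"].round(4),"yaw_y",np.degrees(np.arctan2(M[1,1],M[0,1])).round(2),"tilt z",M[:,2].round(4),"q",s["q"].round(2),"t",round(s["time"],2),"F",s["wrist_force"].round(1))
    print("tool shift mm",(M.T@(np.array(target)-s["tool_pos"])*1000).round(1), "world mm",((np.array(target)-s["tool_pos"])*1000).round(1))
    print("M",M.round(3).tolist())
E
python3 - <<'E'
import cv2
im=cv2.imread("pics/top0.png")
cv2.imwrite("pics/c1.png",cv2.resize(im[110:240,260:420],None,fx=5,fy=4.6,interpolation=cv2.INTER_CUBIC)[:598])
cv2.imwrite("pics/c2.png",cv2.resize(im[165:280,420:530],None,fx=5,fy=5,interpolation=cv2.INTER_CUBIC))
E
```

```text
(no output)
```

View pics/c1.png

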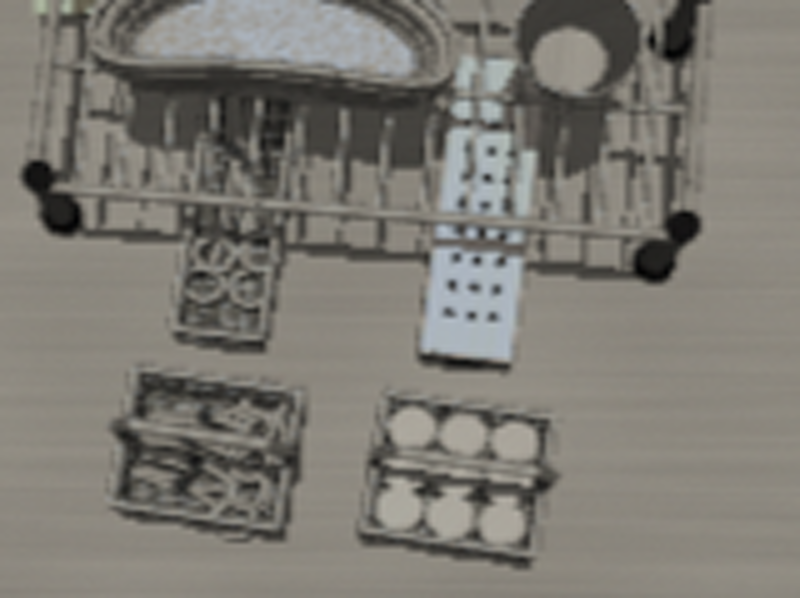

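View pics/c2.png

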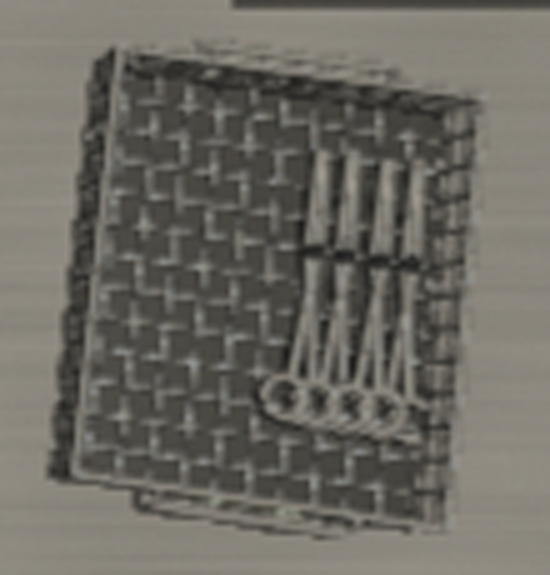

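Pixels found in the full top image:
- Case lid: front corners (344.2,187.8) and (362.4,188.7).
- Cup basket: rim corners (337,195), (370,200), (367,231) and (332,226); bar middle about (351.6,212.4).
- Tray: rim corners (443.6,174.6), (515.6,185), (509,270) and (435,259.4); the clear side is the left.

```bash
python3 - <<'E'
from h import *
ang=lambda v:np.degrees(np.arctan2(v[1],v[0])).round(1)
c=unproj("top",[[344.2,187.8],[362.4,188.7],[365,163.3],[347.4,161]],.038)[:,:2];print("case",c.round(4).tolist(),ang(c[2]-c[1]),ang(c[3]-c[0]),ang(c[0]-c[1]), np.linalg.norm(c[0]-c[1]))
b=unproj("top",[[337,195.4],[370,199.8],[366.6,231.1],[332.4,226.3]],.06)[:,:2];print("bask",b.round(4).tolist(),b.mean(0),ang(b[0]-b[1]),ang(b[3]-b[2]),ang(b[0]-b[3]),ang(b[1]-b[2]))
h=unproj("top",[[337,202],[366,206.4],[351.6,212.4]],.12)[:,:2];print("bar",h[2])
t=unproj("top",[[443.6,174.6],[515.6,185],[509,270],[435,259.4]],.05)[:,:2];print("tray",t.round(4).tolist(),t.mean(0),ang(t[0]-t[1]),ang(t[3]-t[2]),ang(t[0]-t[3]),ang(t[1]-t[2]))
print("spot",unproj("top",[[239,287],[213,178]],.0))
plan([.55,-.1,.25])
E
```

```text
case [[0.5752, 0.0262], [0.5727, -0.0268], [0.6487, -0.035], [0.6555, 0.0167]] -6.2 -6.8 87.4 0.05312287678810092
bask [[0.5492, 0.048], [0.537, -0.046], [0.4478, -0.0356], [0.4606, 0.0609]] [0.49867531 0.00681447] 82.6 82.4 -8.3 -6.7
bar [0.49422632 0.01074175]
tray [[0.613, -0.2594], [0.5835, -0.462], [0.3437, -0.4299], [0.3707, -0.2271]] [ 0.47771104 -0.3445804 ] 81.7 82.4 -7.6 -7.6
spot [[0.28331429 0.33445273 0.        ]
 [0.61030964 0.42635109 0.        ]]
pos [ 0.1589 -0.6553  0.2301] yaw_y -76.37 tilt z [-4.e-04  2.e-03 -1.e+00] q [-1.37  0.26  1.61 -0.    1.27 -0.04] t 0.1 F [ 0.   0.1 -0.3]
tool shift mm [ 511.  -447.6  -19. ] world mm [391.1 555.3  19.9]
M [[0.972, 0.236, -0.0], [0.236, -0.972, 0.002], [0.0, -0.002, -1.0]]
```

```bash
python3 -m inch '[30,-35,-2,0,0,0,85, 30,-35,-2,0,0,0,85, 30,-35,-2,0,0,0,85, 30,-35,-2,0,0,0,85, 30,-35,-2,0,0,0,85, 30,-35,-2,0,0,0,85, 30,-35,-2,0,0,0,85, 30,-35,-2,0,0,0,85]' 30
python3 -m inch '[30,-35,0,0,0,0,85, 30,-35,0,0,0,0,85, 30,-35,0,0,0,0,85, 30,-35,0,0,0,0,85, 30,-35,0,0,0,0,85, 30,-35,0,0,0,0,85, 30,-35,0,0,0,0,85, 0,0,0,0,0,0,85]'
python3 -m inch '[0,0,0,0,0,-8.5,85, 0,0,0,0,0,-8.5,85, 0,0,0,0,0,-8.5,85, 0,0,0,0,0,-8.5,85, 0,0,0,0,0,-8.5,85, 0,0,0,0,0,-8.5,85, 0,0,0,0,0,-8.5,85, 0,0,0,0,0,-8.5,85]'
python3 - <<'E'
from h import *
import cv2
plan([.497,.008,.25])
p=viewer.camera_params("wrist");im=viewer.read_camera("wrist");np.save("w1.npy",[p],allow_pickle=True)
cv2.imwrite("pics/w1.png",im[:,:,::-1])
print(proj("wrist",[[.497,.008,.12],[.497,.008,.0],[.575,0,.038]],p))
E
```

```text
time: 0.9
tool_pos: [0.3265, -0.3254, 0.247]
tcp_rot: [-3.119, -0.372, 0.0]
wrist_force: [0.8, 0.2, 0.6]
width: 0.997
grip_force: 0.0
time: 1.7
tool_pos: [0.4741, -0.0351, 0.247]
tcp_rot: [-3.116, -0.382, -0.001]
wrist_force: [0.1, -0.8, -0.1]
width: 0.996
grip_force: 0.0
time: 2.5
tool_pos: [0.472, -0.0405, 0.2468]
tcp_rot: [-2.372, -2.059, 0.002]
wrist_force: [0.2, 0.4, 0.0]
width: 0.996
grip_force: 0.0
pos [ 0.472  -0.0405  0.2468] yaw_y -8.06 tilt z [-1.1e-03 -2.0e-04 -1.0e+00] q [-0.14 -0.13  2.   -0.    1.28  0.  ] t 2.5 F [0.2 0.4 0. ]
tool shift mm [51.5 18.  -3.3] world mm [25.  48.5  3.2]
M [[0.14, 0.99, -0.001], [0.99, -0.14, -0.0], [-0.0, -0.001, -1.0]]
[[342.57618482 135.32079024]
 [336.76005583 130.02173204]
 [405.18693457 128.69053152]]
```

View pics/w1.png

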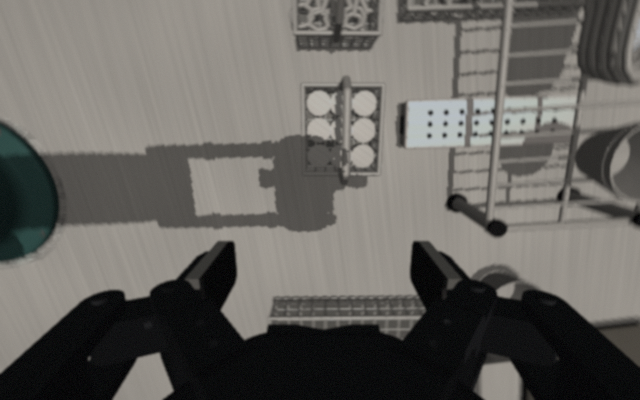

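The wrist view shows the cup basket's handle bar at column 346, rows about 80–180, with rim corners (302,84), (383,83), (382,177) and (306,177). The case's front edge is at column about 405, rows 102–148.

```bash
python3 - <<'E'
from h import *
p=np.load("w1.npy",allow_pickle=True)[0]
ang=lambda v:np.degrees(np.arctan2(v[1],v[0])).round(1)
h=unproj("w",[[346,128],[346,85],[346,172]],.12,p);print("bar",h,ang(h[1]-h[2]))
b=unproj("w",[[302,84],[383,83],[382,177],[306,177]],.06,p)[:,:2];print("bask",b.round(4).tolist(),b.mean(0),ang(b[1]-b[0]),ang(b[2]-b[3]))
c=unproj("w",[[406,102],[404,148],[465,98],[465,147]],.038,p)[:,:2];print("case",c.round(4).tolist(),ang(c[2]-c[0]),ang(c[3]-c[1]),c[:2].mean(0))
s=unproj("w",[[457,202],[497,228]],.095,p);print("shelf",s)
E
```

```text
bar [[ 0.50082669  0.01395264  0.12      ]
 [ 0.50515491  0.04987061  0.12      ]
 [ 0.49604898 -0.02569549  0.12      ]] 83.1
bask [[0.4644, 0.0628], [0.5492, 0.0518], [0.5393, -0.0486], [0.4531, -0.0365]] [0.50149252 0.00740517] -7.4 -8.0
case [[0.5779, 0.0296], [0.5721, -0.0222], [0.6447, 0.0245], [0.6439, -0.0312]] -4.3 -7.1 [0.57500825 0.00370832]
shelf [[ 0.60852449 -0.07822824  0.095     ]
 [ 0.65032281 -0.1134112   0.095     ]]
```

```bash
python3 -m inch '[10.6,4.2,10,0,0,0,85, 10.6,4.2,10,0,0,0,85, 10.6,4.2,10,0,0,0,85, 10.6,4.2,10,0,0,0,85, 10.6,4.2,10,0,0,0,85, 0,0,36,0,0,0,85, 0,0,36,0,0,0,85, 0,0,24,0,0,0,60]' 40
python3 -m inch '[0,0,0,0,0,0,40, 0,0,0,0,0,0,20, 0,0,0,0,0,0,0, 0,0,0,0,0,0,0, 0,0,0,0,0,0,0, 0,0,0,0,0,0,0, 0,0,0,0,0,0,0, 0,0,0,0,0,0,0]'
python3 -c "
from h import *
plan([.5,.009,.101])"
```

```text
time: 3.35
tool_pos: [0.4998, 0.0106, 0.0981]
tcp_rot: [-2.375, -2.052, 0.004]
wrist_force: [-1.1, 0.3, -0.2]
width: 0.853
grip_force: 0.0
time: 4.15
tool_pos: [0.5015, 0.0098, 0.1028]
tcp_rot: [2.378, 2.053, 0.002]
wrist_force: [-3.7, 0.6, 6.5]
width: 0.071
grip_force: 39.2
pos [0.5015 0.0098 0.1028] yaw_y -8.4 tilt z [ 1.1e-03  5.0e-04 -1.0e+00] q [-0.03  0.06  2.1   0.    0.99  0.12] t 4.15 F [-3.7  0.6  6.5]
tool shift mm [-1.  -1.4  1.8] world mm [-1.5 -0.8 -1.8]
M [[0.146, 0.989, 0.001], [0.989, -0.146, 0.0], [0.001, 0.001, -1.0]]
```

```bash
python3 -m inch '[0,0,-4,0,0,0,0, 0,0,-10,0,0,0,0, 0,0,-20,0,0,0,0, 0,0,-28,0,0,0,0, 0,0,-28,0,0,0,0, 0,0,-28,0,0,0,0, 0,0,-16,0,0,0,0, 0,0,-6,0,0,0,0]' 80
python3 -m inch '[5,-2,0,0,0,0,0, 10,-4,0,0,0,0,0, 16,-6,0,0,0,0,0, 20,-7.5,0,0,0,0,0, 23,-8.5,0,0,0,0,0, 23,-8.5,0,0,0,0,0, 23,-8.5,0,0,0,0,0, 23,-8.5,0,0,0,0,0]'
python3 -m inch '[23,-8.5,0,0,0,0,0, 23,-8.5,0,0,0,0,0, 23,-8.5,0,0,0,0,0, 20,-7.5,5,0,0,0,0, 16,-6,5,0,0,0,0, 10,-4,10,0,0,0,0, 5,-2,10,0,0,0,0, 0,0,10,0,0,0,0]'
python3 -c "
from h import *
plan([.44,.29,.106])
import cv2
cv2.imwrite('pics/s1.png',cv2.resize(viewer.read_camera('scene')[120:300,180:460,::-1],None,fx=2.8,fy=2.8))"
```

```text
time: 4.95
tool_pos: [0.5023, 0.0095, 0.2438]
tcp_rot: [2.376, 2.051, 0.005]
wrist_force: [1.2, -0.2, -5.7]
width: 0.059
grip_force: 78.2
time: 5.75
tool_pos: [0.4671, 0.1603, 0.2391]
tcp_rot: [-2.376, -2.052, 0.005]
wrist_force: [0.1, 0.3, -5.0]
width: 0.058
grip_force: 78.2
time: 6.55
tool_pos: [0.441, 0.2843, 0.1993]
tcp_rot: [-2.376, -2.054, 0.003]
wrist_force: [-0.0, 0.5, -6.5]
width: 0.06
grip_force: 78.2
pos [0.441  0.2843 0.1993] yaw_y -8.32 tilt z [-0.0019 -0.0011 -1.    ] q [ 0.53  0.    1.96 -0.    1.18  0.67] t 6.55 F [-0.   0.5 -6.5]
tool shift mm [ 5.6 -1.7 93.3] world mm [ -1.    5.7 -93.3]
M [[0.145, 0.989, -0.002], [0.989, -0.145, -0.001], [-0.001, -0.002, -1.0]]
```

View pics/s1.png

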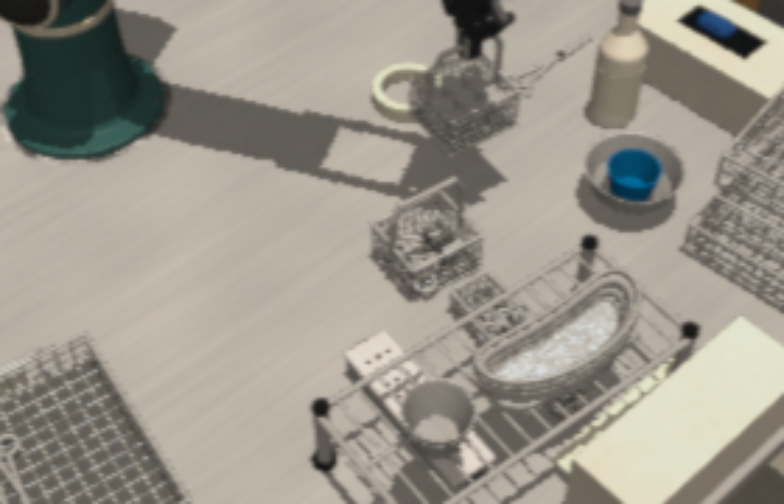

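The basket hangs level and the case is undisturbed. Next I'll lower the basket.

```bash
python3 -m inch '[0,0,14,0,0,0,0, 0,0,18,0,0,0,0, 0,0,20,0,0,0,0, 0,0,16,0,0,0,0, 0,0,10,0,0,0,0, 0,0,6,0,0,0,0, 0,0,2,0,0,0,0, 0,0,2,0,0,0,0]'
python3 -m inch '[0,0,2,0,0,0,0, 0,0,2,0,0,0,0, 0,0,2,0,0,0,0, 0,0,1,0,0,0,0, 0,0,0,0,0,0,0, 0,0,0,0,0,0,0, 0,0,0,0,0,0,0, 0,0,0,0,0,0,0]'
python3 -c "
from h import *
plan([.44,.29,.1035])"
```

```text
time: 7.4
tool_pos: [0.4427, 0.2843, 0.1138]
tcp_rot: [2.378, 2.053, 0.002]
wrist_force: [-0.6, 0.2, -6.3]
width: 0.059
grip_force: 78.1
time: 8.2
tool_pos: [0.4421, 0.2842, 0.1064]
tcp_rot: [2.378, 2.053, 0.0]
wrist_force: [-0.4, 0.2, -5.6]
width: 0.062
grip_force: 78.1
pos [0.4421 0.2842 0.1064] yaw_y -8.37 tilt z [ 2.e-04  1.e-04 -1.e+00] q [ 0.52  0.1   2.05 -0.    1.    0.67] t 8.2 F [-0.4  0.2 -5.6]
tool shift mm [ 5.4 -2.9  2.9] world mm [-2.1  5.8 -2.9]
M [[0.146, 0.989, 0.0], [0.989, -0.146, 0.0], [0.0, 0.0, -1.0]]
```

Continue down to contact, then release and rise.

```bash
python3 -m inch '[0,0,1,0,0,0,0, 0,0,1,0,0,0,0, 0,0,1,0,0,0,0, 0,0,0.5,0,0,0,0, 0,0,0,0,0,0,0, 0,0,0,0,0,0,0, 0,0,0,0,0,0,0, 0,0,0,0,0,0,0]'
```

```text
time: 9.0
tool_pos: [0.4421, 0.2843, 0.1035]
tcp_rot: [-2.378, -2.053, -0.001]
wrist_force: [-5.3, -0.3, 5.6]
width: 0.061
grip_force: 79.4
```

```bash
python3 -m inch '[0,0,0,0,0,0,20, 0,0,0,0,0,0,50, 0,0,0,0,0,0,50, 0,0,0,0,0,0,50, 0,0,-10,0,0,0,60, 0,0,-35,0,0,0,85, 0,0,-40,0,0,0,85, 0,0,-40,0,0,0,85]'
python3 -c "
from h import *
plan([.51,.012,.20])
print(unproj('top',[[355,162],[272,152],[391,166]],.09))
print(unproj('top',[[320,196],[317,227]],.06))"
```

```text
time: 9.8
tool_pos: [0.4418, 0.284, 0.2295]
tcp_rot: [2.378, 2.053, -0.0]
wrist_force: [0.3, 1.3, -0.0]
width: 0.998
grip_force: 0.0
pos [0.4418 0.284  0.2295] yaw_y -8.37 tilt z [-1.e-04 -1.e-04 -1.e+00] q [ 0.52 -0.02  1.92 -0.    1.24  0.67] t 9.8 F [ 0.3  1.3 -0. ]
tool shift mm [-259.1  107.1   29.6] world mm [  68.2 -272.   -29.5]
M [[0.146, 0.989, -0.0], [0.989, -0.146, -0.0], [-0.0, -0.0, -1.0]]
[[ 0.63997846 -0.00144903  0.09      ]
 [ 0.66847987  0.23361892  0.09      ]
 [ 0.62876534 -0.10190559  0.09      ]]
[[0.54723946 0.09663157 0.06      ]
 [0.4582788  0.1044999  0.06      ]]
```

```bash
python3 -m inch '[-32.4,13.4,0,0,0,0,85, -32.4,13.4,0,0,0,0,85, -32.4,13.4,0,0,0,0,85, -32.4,13.4,0,0,0,0,85, -32.4,13.4,0,0,0,0,85, -32.4,13.4,0,0,0,0,85, -32.4,13.4,0,0,0,0,85, -32.4,13.4,0,0,0,0,85]'
python3 -m inch '[0,0,0,0,0,8.5,85, 0,0,0,0,0,8.5,85, 0,0,0,0,0,8.5,85, 0,0,0,0,0,8.5,85, 0,0,0,0,0,8.5,85, 0,0,0,0,0,8.5,85, 0,0,0,0,0,8.5,85, 0,0,0,0,0,8.5,85]'
python3 -m inch '[0,0,0,0,0,6.7,85, 0,0,0,0,0,6.7,85, 0,0,0,0,0,6.7,85, 0,0,8,0,0,0,85, 0,0,8,0,0,0,85, 0,0,8,0,0,0,85, 0,0,0,0,0,0,85, 0,0,0,0,0,0,85]'
python3 - <<'E'
from h import *
import cv2
plan([.590,.002,.10])
p=viewer.camera_params("wrist");im=viewer.read_camera("wrist");np.save("w2.npy",[p],allow_pickle=True)
cv2.imwrite("pics/w2.png",im[:,:,::-1])
E
```

```text
time: 10.6
tool_pos: [0.5108, 0.0106, 0.2288]
tcp_rot: [2.377, 2.053, 0.002]
wrist_force: [0.0, 0.4, -0.1]
width: 0.997
grip_force: 0.0
time: 11.4
tool_pos: [0.5106, 0.012, 0.2287]
tcp_rot: [3.12, 0.363, 0.002]
wrist_force: [0.6, -0.2, 0.2]
width: 0.996
grip_force: 0.0
time: 12.2
tool_pos: [0.5099, 0.0121, 0.2031]
tcp_rot: [3.137, -0.176, -0.002]
wrist_force: [-0.2, -0.7, 0.4]
width: 0.998
grip_force: 0.0
pos [0.5099 0.0121 0.2031] yaw_y -96.44 tilt z [-1.3e-03  1.0e-04 -1.0e+00] q [-0.03 -0.03  1.98  0.    1.19  1.66] t 12.2 F [-0.2 -0.7  0.4]
tool shift mm [ 80.9   1.1 103. ] world mm [  80.1  -10.1 -103.1]
M [[0.994, -0.112, -0.001], [-0.112, -0.994, 0.0], [-0.001, 0.0, -1.0]]
```

View pics/w2.png

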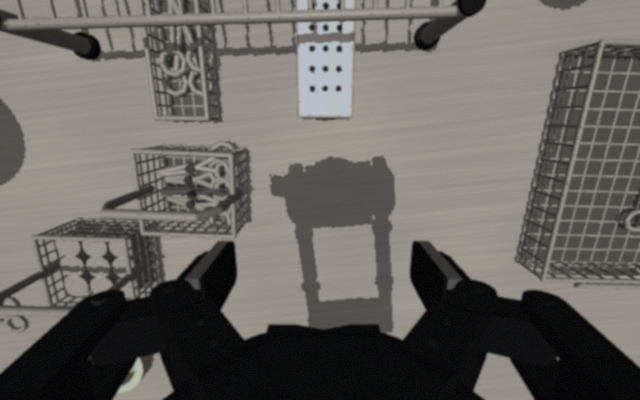

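The case front edge is at row 117, columns 299–352, clear and parallel to the fingers. The tray's near-left rim corner is at (545,277) and its far-left one at (602,42).

```bash
python3 - <<'E'
from h import *
p=np.load("w2.npy",allow_pickle=True)[0]
ang=lambda v:np.degrees(np.arctan2(v[1],v[0])).round(1)
c=unproj("w",[[299,117],[352,117],[297.5,30],[353.5,30]],.038,p)[:,:2];print("case",c.round(4).tolist(),c[:2].mean(0),ang(c[:2].mean(0)-c[2:].mean(0)),ang(c[0]-c[1]))
t=unproj("w",[[545,277],[602,42]],.05,p);print(t,ang(t[1]-t[0]),np.linalg.norm(t[1]-t[0]))
r=unproj("w",[[325,17],[325,45]],.095,p);print(r)
f=c[:2].mean(0);g=f+np.array([.016*.994,-.016*.112]);plan([*g,.011])
E
```

```text
case [[0.5795, 0.0294], [0.5734, -0.024], [0.6581, 0.0203], [0.6522, -0.0322]] [0.57644938 0.00271728] 173.7 83.6
[[ 0.37500701 -0.22491037  0.05      ]
 [ 0.61392816 -0.25595188  0.05      ]] -7.4 0.24092922776142342
[[ 0.64931465 -0.00444672  0.095     ]
 [ 0.63011235 -0.00231885  0.095     ]]
pos [0.5103 0.0121 0.2036] yaw_y -96.45 tilt z [-3.e-04  0.e+00 -1.e+00] q [-0.03 -0.03  1.98  0.    1.19  1.66] t 12.25 F [0.8 0.6 1.2]
tool shift mm [ 82.9   1.9 192.6] world mm [  82.1  -11.2 -192.6]
M [[0.994, -0.112, -0.0], [-0.112, -0.994, 0.0], [-0.0, 0.0, -1.0]]
```

```bash
python3 -m inch '[8,0.3,24,0,0,0,85, 8,0.3,26,0,0,0,85, 8,0.3,26,0,0,0,85, 8,0.3,26,0,0,0,85, 8,0.3,26,0,0,0,85, 0,0,20,0,0,0,85, 0,0,0,0,0,0,85, 0,0,0,0,0,0,85]' 60
python3 -c "
from h import *
p=viewer.camera_params('wrist')['world_to_cam'];print('cam',-p[:3,:3].T@p[:3,3])
plan([.5922,.0009,.011])
print(unproj('top',[[375,120]],.15), unproj('top',[[371,131],[365,125]],.13))"
```

```text
time: 13.05
tool_pos: [0.5499, 0.0061, 0.056]
tcp_rot: [-3.137, 0.177, 0.001]
wrist_force: [-0.0, -0.1, 0.4]
width: 0.995
grip_force: 0.0
cam [ 0.61614791 -0.00062948  0.19789593]
pos [0.5499 0.0061 0.056 ] yaw_y -96.46 tilt z [-5.e-04  0.e+00 -1.e+00] q [-0.03  0.2   2.03  0.    0.91  1.65] t 13.05 F [-0.  -0.1  0.4]
tool shift mm [42.6  0.4 45. ] world mm [ 42.3  -5.2 -45. ]
M [[0.994, -0.113, -0.001], [-0.113, -0.994, 0.0], [-0.001, 0.0, -1.0]]
[[ 0.74115032 -0.05072843  0.15      ]] [[ 0.71709783 -0.04219944  0.13      ]
 [ 0.73409968 -0.0260079   0.13      ]]
```

```bash
python3 -m inch '[0,0,15,0,0,0,85, 0,0,20,0,0,0,85, 0,0,10,0,0,0,85, 10,0.1,0,0,0,0,85, 14,0.2,0,0,0,0,85, 13,0.1,0,0,0,0,85, 5,0,0,0,0,0,85, 0,0,0,0,0,0,85]' 60
python3 -m inch '[0,0,0,0,0,0,70, 0,0,0,0,0,0,50, 0,0,0,0,0,0,40, 0,0,0,0,0,0,40, 0,0,0,0,0,0,40, 0,0,0,0,0,0,40, 0,0,0,0,0,0,40, 0,0,0,0,0,0,40]'
```

```text
time: 13.85
tool_pos: [0.5933, 0.0008, 0.0116]
tcp_rot: [-3.137, 0.178, -0.003]
wrist_force: [-0.7, 0.0, -0.3]
width: 0.994
grip_force: 0.0
time: 14.65
tool_pos: [0.5912, 0.001, 0.0109]
tcp_rot: [-3.137, 0.177, 0.001]
wrist_force: [-3.6, 0.4, 5.9]
width: 0.636
grip_force: 65.8
```

```bash
python3 -m inch '[-4,0,0,0,0,0,40, -8,0,0,0,0,0,40, -12,0,0,0,0,0,40, -14,0,0,0,0,0,40, -14,0,0,0,0,0,40, -14,0,0,0,0,0,40, -14,0,0,0,0,0,40, -14,0,0,0,0,0,40]'
python3 -m inch '[-14,0,0,0,0,0,40, -14,0,0,0,0,0,40, -14,0,0,0,0,0,40, -12,0,0,0,0,0,40, -8,0,0,0,0,0,40, -4,0,0,0,0,0,40, 0,0,0,0,0,0,40, 0,0,0,0,0,0,40]'
python3 -c "
from h import *
plan([.5,0,.011])
import cv2
cv2.imwrite('pics/s2.png',cv2.resize(viewer.read_camera('scene')[120:300,180:460,::-1],None,fx=2.8,fy=2.8))"
```

```text
time: 15.45
tool_pos: [0.4971, 0.0117, 0.0109]
tcp_rot: [-3.137, 0.177, -0.001]
wrist_force: [0.6, 0.4, -0.9]
width: 0.645
grip_force: 65.3
time: 16.25
tool_pos: [0.4315, 0.0191, 0.0109]
tcp_rot: [-3.136, 0.178, 0.004]
wrist_force: [-2.0, 0.3, 8.6]
width: 0.644
grip_force: 66.3
pos [0.4315 0.0191 0.0109] yaw_y -96.48 tilt z [-2.7e-03  2.0e-04 -1.0e+00] q [-0.01  0.07  2.29  0.    0.78  1.67] t 16.25 F [-2.   0.3  8.6]
tool shift mm [70.2 11.3 -0.3] world mm [ 68.5 -19.1   0.1]
M [[0.994, -0.113, -0.003], [-0.113, -0.994, 0.0], [-0.003, 0.0, -1.0]]
```

View pics/s2.png

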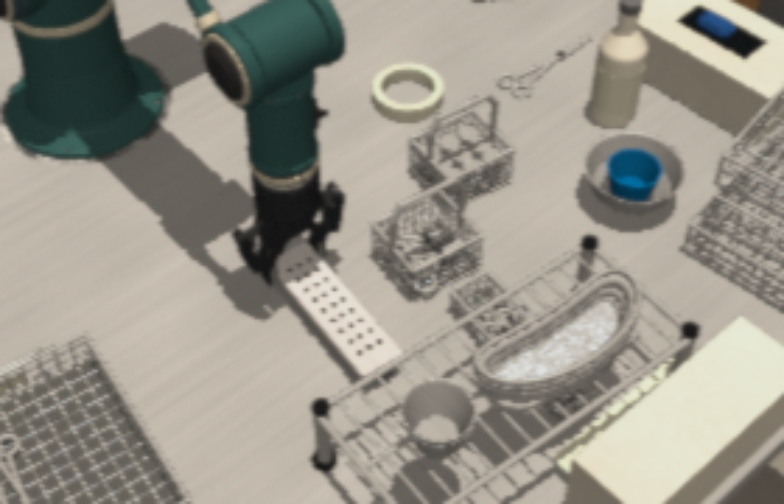

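Case is fully out on the table. Regrip at its middle.

```bash
python3 -m inch '[0,0,0,0,0,0,62, 0,0,0,0,0,0,85, 0,0,0,0,0,0,85, 0,0,0,0,0,0,85, 10,0,0,0,0,0,85, 18,0,0,0,0,0,85, 20,0,0,0,0,0,85, 20,0,0,0,0,0,85]'
python3 -m inch '[12,0,0,0,0,0,85, 4.5,0,0,0,0,0,85, 0,0,0,0,0,0,75, 0,0,0,0,0,0,60, 0,0,0,0,0,0,40, 0,0,0,0,0,0,40, 0,0,0,0,0,0,40, 0,0,0,0,0,0,40]' 80
python3 -c "
from h import *
print(proj('top',[[.515,.01,.038]]))
plan([.5,0,.011])"
```

```text
time: 17.1
tool_pos: [0.5017, 0.0112, 0.0108]
tcp_rot: [-3.137, 0.177, -0.001]
wrist_force: [0.7, 0.2, -0.4]
width: 0.994
grip_force: 0.0
time: 17.9
tool_pos: [0.5158, 0.0095, 0.0108]
tcp_rot: [3.137, -0.177, -0.002]
wrist_force: [-2.0, 0.2, 3.9]
width: 0.636
grip_force: 87.1
[[349.81698397 208.24754242]]
pos [0.5158 0.0095 0.0108] yaw_y -96.47 tilt z [-0.0011 -0.     -1.    ] q [-0.03  0.21  2.12 -0.    0.81  1.65] t 17.9 F [-2.   0.2  3.9]
tool shift mm [-14.6  11.3  -0.2] world mm [-15.8  -9.5   0.2]
M [[0.994, -0.113, -0.001], [-0.113, -0.994, -0.0], [-0.001, 0.0, -1.0]]
```

```bash
python3 -m inch '[0,0,-2,0,0,0,40, 0,0,-5,0,0,0,40, 0,0,-10,0,0,0,40, 0,0,-16,0,0,0,40, 0,0,-20,0,0,0,40, 0,0,-20,0,0,0,40, 0,0,-12,0,0,0,40, 0,0,-5,0,0,0,40]' 100
python3 -m inch '[0.5,6,0,0,0,0.1,40, 0.5,12,0,0,0,0.2,40, 0.5,18,0,0,0,0.2,40, 0.5,24,0,0,0,0.2,40, 0.5,26,0,0,0,0.2,40, 0.5,26,0,0,0,0.2,40, 0.5,26,0,0,0,0,40, 0.5,26,0,0,0,0,40]'
python3 -m inch '[0.5,26,0,0,0,0,40, 0,26,0,0,0,0,40, 0,26,0,0,0,0,40, 0,24,0,0,0,0,40, 0,20,0,0,0,0,40, 0,16,0,0,0,0,40, 0,8,0,0,0,0,40, 0,4,0,0,0,0,40]'
python3 - <<'E'
from h import *
import cv2
plan([.4847,-.303,.016])
cv2.imwrite('pics/s3.png',np.vstack([cv2.resize(viewer.read_camera('scene')[200:350,100:310,::-1],None,fx=2.2,fy=2.2),
 cv2.resize(viewer.read_camera('top')[165:280,390:550,::-1],(462,265),interpolation=cv2.INTER_CUBIC)]))
E
```

```text
time: 18.7
tool_pos: [0.5177, 0.0094, 0.1026]
tcp_rot: [-3.136, 0.177, -0.005]
wrist_force: [-1.0, 0.0, -3.5]
width: 0.634
grip_force: 105.8
time: 19.5
tool_pos: [0.4984, -0.1553, 0.0992]
tcp_rot: [-3.134, 0.208, 0.004]
wrist_force: [0.0, 0.3, -2.9]
width: 0.636
grip_force: 105.9
time: 20.3
tool_pos: [0.48, -0.3031, 0.1001]
tcp_rot: [-3.134, 0.209, 0.002]
wrist_force: [1.2, 0.8, -3.6]
width: 0.632
grip_force: 105.9
pos [ 0.48   -0.3031  0.1001] yaw_y -97.64 tilt z [-1.e-03  8.e-04 -1.e+00] q [-0.61  0.18  1.96  0.    1.    1.1 ] t 20.3 F [ 1.2  0.8 -3.6]
tool shift mm [ 4.7 -0.7 84.1] world mm [  4.7   0.1 -84.1]
M [[0.991, -0.133, -0.001], [-0.133, -0.991, 0.001], [-0.001, -0.001, -1.0]]
```

View pics/s3.png

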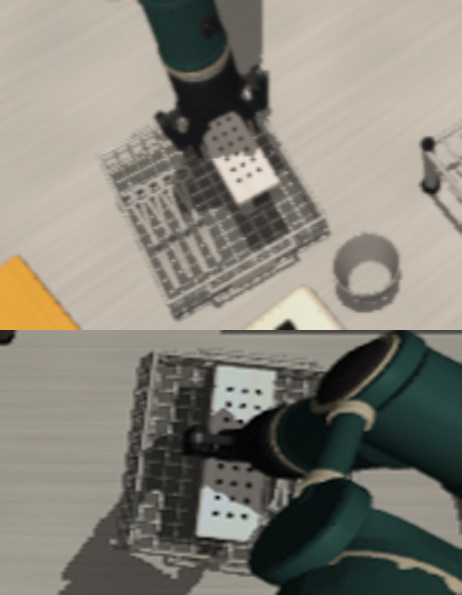

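Case is level over the clear part and clear of the clamps, so I'll lower it.

```bash
python3 -m inch '[1.5,0,6,0,0,0,40, 1.5,0,14,0,0,0,40, 1.5,0,16,0,0,0,40, 0,0,16,0,0,0,40, 0,0,12,0,0,0,40, 0,0,6,0,0,0,40, 0,0,3,0,0,0,40, 0,0,2,0,0,0,40]'
python3 -m inch '[0,0,2,0,0,0,40, 0,0,2,0,0,0,40, 0,0,1.5,0,0,0,40, 0,0,1,0,0,0,40, 0,0,0.5,0,0,0,40, 0,0,0.5,0,0,0,40, 0,0,0,0,0,0,40, 0,0,0,0,0,0,40]'
```

```text
time: 21.2
tool_pos: [0.4854, -0.3032, 0.0256]
tcp_rot: [3.135, -0.208, 0.0]
wrist_force: [-0.8, 0.5, -2.8]
width: 0.638
grip_force: 105.9
time: 22.0
tool_pos: [0.4852, -0.3031, 0.0183]
tcp_rot: [3.135, -0.207, 0.0]
wrist_force: [-0.6, 0.4, -3.7]
width: 0.633
grip_force: 105.9
```

```bash
python3 -m inch '[0,0,0.7,0,0,0,40, 0,0,0.7,0,0,0,40, 0,0,0.6,0,0,0,40, 0,0,0.5,0,0,0,40, 0,0,0.3,0,0,0,40, 0,0,0,0,0,0,40, 0,0,0,0,0,0,40, 0,0,0,0,0,0,40]'
```

```text
time: 22.8
tool_pos: [0.4852, -0.3031, 0.016]
tcp_rot: [3.135, -0.207, -0.0]
wrist_force: [-2.2, 2.8, 3.9]
width: 0.635
grip_force: 106.9
```

```bash
python3 -m inch '[0,0,0,0,0,0,60, 0,0,0,0,0,0,66, 0,0,0,0,0,0,68, 0,0,0,0,0,0,68, 0,0,-8,0,0,0,68, 0,0,-25,0,0,0,68, 0,0,-40,0,0,0,68, 0,0,-50,0,0,0,68]' 40
python3 - <<'E'
from h import *
import cv2
plan([.442,.284,.23])
E
```

```text
time: 23.6
tool_pos: [0.4836, -0.302, 0.138]
tcp_rot: [-3.132, 0.207, 0.006]
wrist_force: [0.3, -0.8, -0.4]
width: 0.799
grip_force: 0.0
pos [ 0.4836 -0.302   0.138 ] yaw_y -97.58 tilt z [-0.0038  0.0026 -1.    ] q [-0.6   0.15  1.92  0.    1.08  1.1 ] t 23.6 F [ 0.3 -0.8 -0.4]
tool shift mm [-118.8 -575.6  -90.3] world mm [-41.6 586.   92. ]
M [[0.991, -0.132, -0.004], [-0.132, -0.991, 0.003], [-0.004, -0.002, -1.0]]
```

```bash
python3 -m inch '[-4,-20,-40,0,0,0,85, -6,-28,-35,0,0,0,85, -9,-44,-15,0,0,0,85, -9.3,-45,0,0,0,0,85, -9.3,-45,0,0,0,0,85, -9.3,-45,0,0,0,0,85, -9.3,-45,0,0,0,0,85, -9.3,-45,0,0,0,0,85]'
python3 -m inch '[-9.4,-45,0,0,0,0,85, -9.4,-45,0,0,0,0,85, -9.4,-45,0,0,0,0,85, -9.4,-45,0,0,0,0,85, -9.4,-45,0,0,0,0,85, -6.5,-34,0,0,0,-4.2,85, 0,0,0,0,0,-8.5,85, 0,0,0,0,0,-8.5,85]'
python3 -m inch '[0,0,0,0,0,-8.5,85, 0,0,0,0,0,-8.5,85, 0,0,0,0,0,-8.5,85, 0,0,0,0,0,-8.5,85, 0,0,0,0,0,-8.5,85, 0,0,0,0,0,-8.5,85, 0,0,0,0,0,-8.5,85, 0,0,0,0,0,-8.5,85]'
python3 -m inch '[0,0,0,0,0,0,85, 0,0,0,0,0,0,85, 0,0,0,0,0,0,85, 0,0,0,0,0,0,85, 0,0,0,0,0,0,85, 0,0,0,0,0,0,85, 0,0,0,0,0,0,85, 0,0,0,0,0,0,85]'
python3 -c "
from h import *
plan([.4421,.2842,.1035])"
```

```text
time: 24.4
tool_pos: [0.4617, 0.0215, 0.2294]
tcp_rot: [-3.135, 0.208, -0.003]
wrist_force: [0.8, 0.0, 0.8]
width: 0.997
grip_force: 0.0
time: 25.2
tool_pos: [0.4428, 0.2851, 0.229]
tcp_rot: [-3.118, -0.386, -0.001]
wrist_force: [0.4, -0.1, -0.8]
width: 0.993
grip_force: 0.0
time: 26.0
tool_pos: [0.4432, 0.2836, 0.2291]
tcp_rot: [2.371, 2.06, 0.001]
wrist_force: [0.2, -0.4, 0.1]
width: 1.0
grip_force: 0.0
time: 26.8
tool_pos: [0.4432, 0.2836, 0.2285]
tcp_rot: [-2.378, -2.053, -0.0]
wrist_force: [0.1, 0.1, 0.2]
width: 0.994
grip_force: 0.0
pos [0.4432 0.2836 0.2285] yaw_y -8.39 tilt z [-0.  0. -1.] q [ 0.52 -0.02  1.92  0.    1.24  0.67] t 26.8 F [0.1 0.1 0.2]
tool shift mm [  0.4  -1.2 125. ] world mm [  -1.1    0.6 -125. ]
M [[0.146, 0.989, -0.0], [0.989, -0.146, 0.0], [0.0, -0.0, -1.0]]
```

```bash
python3 -m inch '[0.4,-1.2,15,0,0,0,85, 0,0,30,0,0,0,85, 0,0,35,0,0,0,85, 0,0,30,0,0,0,75, 0,0,15,0,0,0,60, 0,0,0,0,0,0,40, 0,0,0,0,0,0,20, 0,0,0,0,0,0,0]' 80
python3 -m inch '[0,0,0,0,0,0,0, 0,0,0,0,0,0,0, 0,0,0,0,0,0,0, 0,0,0,0,0,0,0, 0,0,-4,0,0,0,0, 0,0,-10,0,0,0,0, 0,0,-20,0,0,0,0, 0,0,-28,0,0,0,0]'
python3 -m inch '[0,0,-28,0,0,0,0, 0,0,-28,0,0,0,0, 0,0,-16,0,0,0,0, -4,1.5,-6,0,0,0,0, -10,3.7,0,0,0,0,0, -16,6,0,0,0,0,0, -20,7.5,0,0,0,0,0, -23,8.6,0,0,0,0,0]'
python3 -m inch '[-23,8.6,0,0,0,0,0, -23,8.6,0,0,0,0,0, -23,8.6,0,0,0,0,0, -23,8.6,0,0,0,0,0, -23,8.6,0,0,0,0,0, -23,8.6,0,0,0,0,0, -20,7.5,0,0,0,0,0, -16,6,0,0,0,0,0]'
python3 -m inch '[-10,4,0,0,0,0,0, -6,2.4,0,0,0,0,0, 0,0,10,0,0,0,0, 0,0,20,0,0,0,0, 0,0,20,0,0,0,0, 0,0,10,0,0,0,0, 0,0,0,0,0,0,0, 0,0,0,0,0,0,0]'
python3 -c "
from h import *
plan([.5015,.0098,.1035])"
```

```text
time: 27.6
tool_pos: [0.4435, 0.285, 0.1053]
tcp_rot: [2.377, 2.053, 0.005]
wrist_force: [0.1, -0.4, 0.4]
width: 0.195
grip_force: 0.0
time: 28.4
tool_pos: [0.4403, 0.2829, 0.1641]
tcp_rot: [-2.377, -2.053, 0.008]
wrist_force: [1.0, 0.9, -5.5]
width: 0.058
grip_force: 78.1
time: 29.2
tool_pos: [0.4572, 0.2062, 0.2412]
tcp_rot: [-2.376, -2.053, 0.006]
wrist_force: [0.4, -0.4, -5.4]
width: 0.055
grip_force: 78.2
time: 30.0
tool_pos: [0.496, 0.024, 0.2412]
tcp_rot: [-2.377, -2.051, 0.006]
wrist_force: [0.6, 1.0, -5.6]
width: 0.056
grip_force: 78.2
time: 30.8
tool_pos: [0.5015, 0.01, 0.1835]
tcp_rot: [-2.377, -2.054, 0.0]
wrist_force: [-0.2, 0.2, -4.7]
width: 0.061
grip_force: 78.2
pos [0.5015 0.01   0.1835] yaw_y -8.34 tilt z [-1.e-04  1.e-04 -1.e+00] q [-0.03 -0.03  2.02  0.    1.15  0.12] t 30.8 F [-0.2  0.2 -4.7]
tool shift mm [-0.2  0.  80. ] world mm [ -0.   -0.2 -80. ]
M [[0.145, 0.989, -0.0], [0.989, -0.145, 0.0], [0.0, -0.0, -1.0]]
```

```bash
python3 -m inch '[0,0,8,0,0,0,0, 0,0,16,0,0,0,0, 0,0,18,0,0,0,0, 0,0,14,0,0,0,0, 0,0,8,0,0,0,0, 0,0,5,0,0,0,0, 0,0,3,0,0,0,0, 0,0,2,0,0,0,0]'
python3 -m inch '[0,0,1.5,0,0,0,0, 0,0,1,0,0,0,0, 0,0,1,0,0,0,0, 0,0,1,0,0,0,0, 0,0,0.8,0,0,0,0, 0,0,0.7,0,0,0,0, 0,0,0,0,0,0,0, 0,0,0,0,0,0,0]'
```

```text
time: 31.6
tool_pos: [0.502, 0.0096, 0.1098]
tcp_rot: [2.377, 2.053, 0.001]
wrist_force: [0.0, -0.2, -5.3]
width: 0.055
grip_force: 78.2
time: 32.4
tool_pos: [0.5021, 0.0095, 0.1055]
tcp_rot: [2.377, 2.053, 0.001]
wrist_force: [-5.0, 0.4, 7.6]
width: 0.058
grip_force: 79.7
```

```bash
python3 -m inch '[0,0,0,0,0,0,15, 0,0,0,0,0,0,40, 0,0,0,0,0,0,50, 0,0,0,0,0,0,50, 0,0,-10,0,0,0,60, 0,0,-35,0,0,0,60, 0,0,-40,0,0,0,60, 0,0,-40,0,0,0,60]'
python3 -m inch '[-15,-30,-15,0,0,0,60, -15,-45,0,0,0,0,60, -15,-45,0,0,0,0,60, -5,-10,0,0,0,0,60, 0,0,0,0,0,0,60, 0,0,0,0,0,0,60, 0,0,0,0,0,0,60, 0,0,0,0,0,0,60]'
python3 - <<'E'
from h import *
import cv2
plan([.5,0,.2])
im=viewer.read_camera('top');np.save("t.npy",im)
s=viewer.read_camera('scene')
cv2.imwrite('pics/f.png',np.vstack([cv2.resize(im[110:280,250:530,::-1],(700,425),interpolation=cv2.INTER_CUBIC),cv2.resize(s[170:340,130:430,::-1],(700,175*2-175),interpolation=cv2.INTER_AREA)]))
E
```

```text
time: 33.2
tool_pos: [0.5012, 0.0096, 0.2302]
tcp_rot: [-2.378, -2.053, 0.0]
wrist_force: [1.7, 0.1, -0.1]
width: 0.699
grip_force: 0.0
time: 34.0
tool_pos: [0.3666, -0.0208, 0.2436]
tcp_rot: [-2.377, -2.054, 0.0]
wrist_force: [0.2, -0.1, 0.3]
width: 0.705
grip_force: 0.0
pos [ 0.3666 -0.0208  0.2436] yaw_y -8.35 tilt z [-3.e-04  2.e-04 -1.e+00] q [-0.12 -0.36  2.18  0.    1.33  0.02] t 34.0 F [ 0.2 -0.1  0.3]
tool shift mm [ 39.9 128.9  43.5] world mm [133.4  20.8 -43.6]
M [[0.145, 0.989, -0.0], [0.989, -0.145, 0.0], [0.0, -0.0, -1.0]]
```

View pics/f.png

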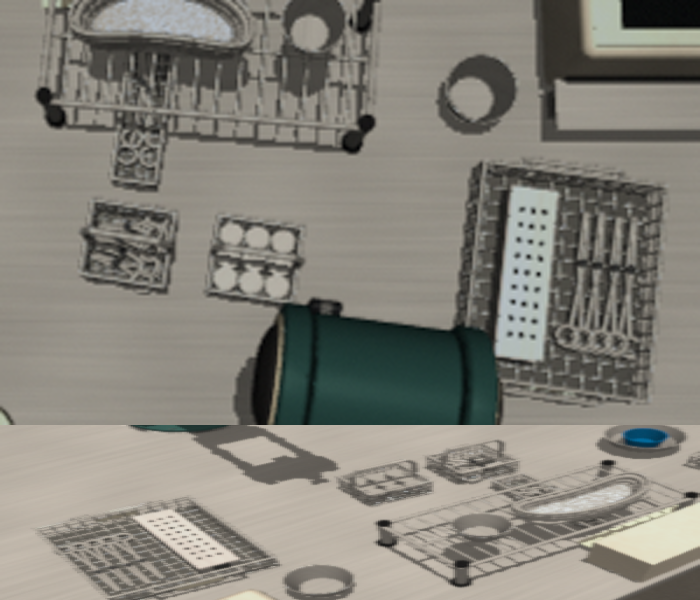

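The case lies flat along the tray beside the clamps, and the basket stands before the shelf, turned as it was. I'll check its return position against the first picture.

```bash
python3 - <<'E'
import cv2,numpy as np
a=cv2.imread("pics/top0.png",0).astype(np.float32);b=cv2.cvtColor(np.load("t.npy"),cv2.COLOR_RGB2GRAY).astype(np.float32)
for n,(y0,y1,x0,x1) in dict(A=(192,230,328,376),B=(186,230,278,322)).items():
    M=np.eye(2,3,dtype=np.float32);c,M=cv2.findTransformECC(a[y0:y1,x0:x1],b[y0:y1,x0:x1],M,cv2.MOTION_EUCLIDEAN);ctr=np.array([(x1-x0)/2,(y1-y0)/2,1])
    print(n,c,"px shift",M@ctr-ctr[:2],"deg",np.degrees(np.arctan2(M[1,0],M[0,0])))
E
```

```text
A 0.9395899757042874 px shift [0.30314516 0.59732722] deg -0.39423865
B 0.9999253630060106 px shift [-0.00023008  0.00403696] deg 0.017141407
```

Basket A is back within about 2 mm and 0.4°, and basket B has not moved. Handing in.

```bash
python3 -c "
from workcell import job
print(job.finish_job())"
```

```text
the job is handed in; nothing more can be done
None
```

The job is handed in at about 34 s: the lidded case lies flat and lengthwise on the clear part of the tray beside the clamps, and the cup basket is back where it stood to within about 2 mm and 0.4°.

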